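Set a dyed flange blank to the scribed line

TASK

Slide the blue-dyed blank flat across the marking-out plate and, still short of the white scribed line, bed it square on the fence's facing strip: lean on it for a second about 9 N harder than it takes to slide it, no more, or the fence shifts. Then push it left along the facing until its left edge meets the line, without shoving it past, lean on it once more in the same way so that it bears square on the facing there, and let go. Leave the other things on the bench alone.

Things in the scene. Friction and masses are not known exactly. Their poses are not given: they have to be found in the camera images.
- marking_plate: Dark steel marking-out plate fixed on the bench, 240 (x) x 420 (y) x 12 mm thick. Origin: centre of its underside, on the bench; its top is 12 mm above that. +x points away from the robot to the fence side, +y to the robot's left.
- fence: Straight brass bar on the marking plate, 20 (x) x 400 (y) x 16 mm high above the plate. Origin: centre of its underside, on the plate's top, 100 mm to +x of the plate's centre; axes as the plate's. On its near (-x) side an aluminium facing strip, 390 long, 14 mm high, 6 mm thick, parallel to it, is set off on screws: its working face is 6 to 18 mm nearer than the bar's, set by hand, unmeasured.
- scribed_line: White line scribed on the marking plate, 1.4 mm wide, flush (nothing to feel), square to the fence: it runs along x from the fence to the near edge. Origin: on the line's centre, at the height of the plate's top; the line is the plane y = 0; axes as the marking plate's.
- blank: Loose flange blank, oiled steel dyed blue, thin white layout marks: 80 (x) x 120 (y) x 12 mm thick, 0.55 to 0.94 kg, flat on the plate; sliding drag unknown, 1 to 4 N. Origin: centre of its underside. Its +x long edge (x = 40 mm) goes on the facing, +y short edge (y = 60 mm) is the left edge. Bedded when it bears on the facing with over 3 N for half a second; over 14 N shifts the fence. All rigid.
- blank_lead (a point): Middle of the blank's left (+y) short edge, half way up its thickness (6 mm above its underside).
- blank_far_left (a point): The blank's far left corner (x 40, y 60 mm), 6 mm above its underside.
- blank_far_right (a point): The blank's far right corner (x 40, y -60 mm), 6 mm above its underside.
- scriber: Bystander: red-handled scriber, 130 mm long, 9 mm thick, lying near the left end of the marking plate. Leave alone.
- punch: Bystander: short brass punch, 22 mm across, 52 mm tall, standing on the near left corner of the marking plate. Leave alone.
- brake_disc: Bystander: steel brake disc, 180 mm across, 36 mm high, on the bench at the right. Leave alone.
- oil_filter: Bystander: white oil filter can, 76 mm across, 90 mm tall, on the bench at the left. Leave alone.
- bare_blank: Bystander: undyed bare aluminium blank, 80 x 120 x 12 mm, on the bench at the left. Leave alone.
- gear: Bystander: steel gear, 68 mm across, 26 mm high, on the bench at the right. Leave alone.
Things that resemble listed ones, but are neither listed nor needed, are in the scene too. What is meant by the blank is not black or purple, and is the larger of those in its own colour.

How it is judged:
On the way, in this order (a step that is already met when the one before it is completed fails the run):
1. the blank bears square on the facing of the fence with over 3 N for half a second, its left edge still short of the line (contact force between blank and fence above 3 N and angle between the y axis of blank and the y axis of fence, either way round below 0.02 rad and y of blank_lead in the frame of scribed_line below -0.008 m), for 0.5 s.
2. with its left edge on the line, the blank bears square on the facing again with over 3 N for half a second (contact force between blank and fence above 3 N and angle between the y axis of blank and the y axis of fence, either way round below 0.02 rad and y of blank_lead in the frame of scribed_line between -0.0025 and 0.0025 m), for 0.5 s.
At the end, for the whole second after the job is handed in: The blank lies flat and still on the marking plate, released, square to the fence within 0.02 rad, its left edge within 2.5 mm of the scribed line's centre, its far corners no more than 29.5 mm from the fence bar's centre line (at the facing) (y of blank_lead in the frame of scribed_line between -0.0025 and 0.0025 m and angle between the y axis of blank and the y axis of fence, either way round below 0.02 rad and x of each of blank_far_left, blank_far_right in the frame of fence above -0.0295 m and z of blank in the frame of marking_plate below 0.0135 m and angle between blank's own z axis and vertical below 0.03 rad and linear speed of blank below 0.005 m/s); the robot touches nothing.
It fails at once if the fence or its facing is pressed with more than 14 N (it shifts) (contact force between anything else and fence above 14 N).
It fails at once if the blank's left edge goes more than 5 mm past the line (y of blank_lead in the frame of scribed_line above 0.005 m).
It fails at once if the blank is lifted off the marking plate or tipped (z of blank in the frame of marking_plate above 0.02 m or angle between blank's own z axis and vertical above 0.12 rad).
It fails at once if a bystander is moved by more than 15 mm (distance of any of scriber, punch, brake_disc, oil_filter, bare_blank, gear from where it was at the start of the episode above 0.015 m).
It also fails if it takes over 72 s, if anything falls off the work surface, if the arm or the gripper's body presses on something with over 40 N, if the wrist force passes 120 N, or if a joint passes its speed limit or range.

ROBOT

A 6-joint arm with a two-finger parallel gripper is mounted at the origin on the work surface. World frame = base frame: x ahead of the robot, y to its left, z up, the work surface at z = 0. Lengths are in m, angles in rad, forces in N, time in s.
With the tool pointing down it reaches from about 0.3 to 0.825 m from the base axis. Payload 5.4 kg.
Tool frame: the origin (TCP) lies at the very end of the fingers, on their centre line; the grasp point (between the pads) lies 19 mm behind it; z points along the fingers, y is the line along which they close (so a half turn about z gives the same grasp; the last joint's range is limited). The gripper opens to 92 mm and grips with 3 to 60 N. Pads are 20 mm wide; open, the fingers measure 128 mm over their backs; the gripper's body (75 mm by 189 mm) begins 69 mm behind the grasp point.
Start: joints at [-0.21, 0.158, 1.597, -0, 1.386, -0.21], TCP at [0.575, -0, 0.183] pointing down, gripper open.
Joint ranges: [-2.91, 2.91], [-0.94, 2.29], [0.18, 2.7], [-1.29, 4.43], [0.17, 2.64], [-3, 3]. Speed limits (rad/s): [2.57, 2.57, 3.14, 3.14, 3.14, 3.14].

INTERFACE

Orientations are given as a rotation vector (axis times angle).
In Python, from workcell import bot gives the robot as it stands. Calls block until the motion is done:
- bot.goto(position, orientation): joint-space move of the TCP to a pose.
- bot.line_to(position, rot=None, max_speed=0.15): straight line of the TCP; rot=None keeps the orientation; max_speed is the mean speed in m/s.
- bot.set_joints(angles): joint-space move.
- bot.set_gripper(opening, newtons=None): opening from 0.0 (shut) to 1.0 (fully open); newtons is the grip in N (None keeps the last); returns when the fingers have stopped.
- bot.hold(seconds).
- bot.inverse_kinematics(position, orientation): joint angles nearest the present ones, or None.
- bot.read_camera(name): name is "scene" or "side" or "wrist"; returns a dict with "pixels" (420x560x3 uint8, blue, green, red), "fx", "fy", "cx", "cy" (pixels), "k1" (the pictures are not rectified: a ray, as slopes to the right and down, at radius r is drawn at 1 + k1 r^2 times it, then the intrinsics apply), "R" (3x3) and "t" (3): a world point X has camera coordinates R X + t. Camera axes: x right, y down, z forward; pixel columns grow to the right and rows downward; lengths in m; the calibration is good to about 2 mm. A picture is of the moment at which its call begins. There is no depth.
A pose or a line that the arm cannot do raises bot.MotionError and nothing moves.
- bot.job_done(): hands the job in; it is judged then, once.
Readings, each from a call of its own:
- bot.current_clock(): time.
- bot.current_joints(): joint angles.
- bot.current_joint_vel(): joint speeds.
- bot.current_effort(): joint torques, N m.
- bot.current_ee_pos(): TCP position.
- bot.current_tool_rot(): TCP orientation.
- bot.current_contact_force(): force on the tool from outside, world axes, zero at the start.
- bot.current_ft_torque(): the same for the moment, N m.
- bot.current_opening(): opening from 0.0 (shut) to 1.0 (fully open).
- bot.current_grip_force(): force on a finger pad.
Only numpy, scipy, OpenCV 4.12 (cv2) and the standard library are available. Lean on these libraries where they do the work, as an engineer would, in place of code of your own. Each camera call takes 0.05 s, during which the arm holds its last target. There are 200 camera calls.

## Working session

There is one attempt and no reset: what is moved stays moved. The work goes in short steps, each a Python script; the robot and the scene stay as the last script left them, time stands still between calls to the robot, and variables do not carry over. Pictures are saved under pics/ and viewed, at most 10 in all, crops included, and the job is handed in when it is done.

```bash
ls; mkdir -p pics
python3 - <<'E'
from workcell import bot
import cv2
for n in("scene","side","wrist"):
    c=bot.read_camera(n); cv2.imwrite(f"pics/{n}0.png",c["pixels"])
    print(n,c["fx"],c["fy"],c["cx"],c["cy"],c["k1"],c["R"],c["t"])
print(bot.current_clock(),bot.current_contact_force(),bot.current_tool_rot())
E
```

```text
pics
scene 467.87559332760827 467.87559332760827 278.75665742954527 209.98371078819724 0.03814100026613611 [[-0.19518086  0.98074853 -0.00606216]
 [ 0.7577898   0.14687968 -0.63575229]
 [-0.62262272 -0.12868052 -0.77186934]] [ 0.05681526 -0.33808302  1.58862376]
side 526.6290541131636 526.6290541131636 280.1715626193539 211.49789317284245 -0.06606697792900913 [[ 0.9025231  -0.43033524  0.01623686]
 [-0.20965611 -0.47201132 -0.85629996]
 [ 0.37616003  0.76942634 -0.51622353]] [-0.46339052  0.15673935  1.29248392]
wrist 378.26277493185046 378.26277493185046 283.4976181957377 216.2120712394942 0.005548194822069185 [[ 9.99997532e-01  5.75301536e-04 -2.14614336e-03]
 [ 1.13775955e-03 -9.62240259e-01  2.72199171e-01]
 [-1.90850895e-03 -2.72200941e-01 -9.62238539e-01]] [-0.57336922 -0.03254654  0.39053531]
0.15 [ 0.29353823 -0.2966976  -0.83711542] [-2.22061157e+00 -2.22056893e+00  1.18423796e-03]
```

View pics/scene0.png

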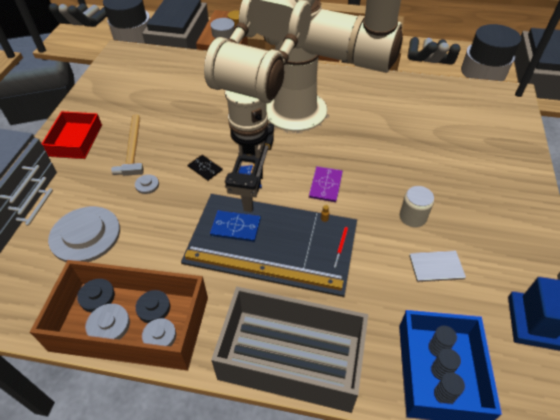

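View pics/wrist0.png

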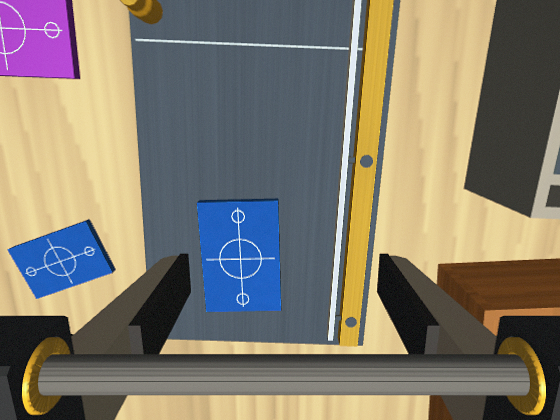

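The wrist view shows the large blue blank with corners near (197,201), (278,199), (281,311) and (204,311). The scribed line runs from (136,40) to (362,48), and the facing's near edge from (357,0) to (330,340). The punch is at (142,8). The scene view agrees, and the smaller blue decoy is off the plate.

```bash
cat > h.py <<'E'
from workcell import bot
import numpy as np, cv2
from scipy.spatial.transform import Rotation as Ro
def world(c,uv,z):
    K=np.array([[c["fx"],0,c["cx"]],[0,c["fy"],c["cy"]],[0,0,1]])
    p=cv2.undistortPoints(np.float64(uv).reshape(-1,1,2),K,np.array([c["k1"],0,0,0.]),).reshape(-1,2)
    R,t=np.array(c["R"]),np.array(c["t"]); o=-R.T@t
    d=np.c_[p,np.ones(len(p))]@R
    return o+d*((z-o[2])/d[:,2])[:,None]
def blue(c):
    h=cv2.cvtColor(c["pixels"],cv2.COLOR_BGR2HSV)
    m=cv2.inRange(h,(100,150,60),(118,255,255))
    return cv2.morphologyEx(m,cv2.MORPH_CLOSE,np.ones((7,7)))
def blank(c,z=0.024):
    cs=cv2.findContours(blue(c),cv2.RETR_EXTERNAL,cv2.CHAIN_APPROX_NONE)[0]
    k=max(cs,key=cv2.contourArea)
    w=world(c,k.reshape(-1,2),z)[:,:2]
    return cv2.minAreaRect((w*1000).astype(np.float32)), w
def rot(yaw): # tool down; yaw=0: tool y along world x (start). yaw=pi/2-type: turned about world z
    return (Ro.from_euler('z',yaw)*Ro.from_rotvec([-2.2214415,-2.2214415,0])).as_rotvec()
E
python3 - <<'E'
from h import *
c=bot.read_camera("wrist"); g=c["pixels"].astype(int)
print("blank",blank(c)[0])
gr=g.min(2)
def line(pts,z):
    w=world(c,pts,z)[:,:2]; v=cv2.fitLine((w).astype(np.float32),cv2.DIST_HUBER,0,.01,.01).ravel(); return v, w[0],w[-1]
# scribed line: brightest row per col
P=[]
for u in range(150,335,4):
    col=gr[30:60,u].astype(float); b=np.clip(col-np.median(col)-20,0,None)
    if b.sum()>0: P.append((u,30+(b*np.arange(30)).sum()/b.sum()))
print("line",line(P,0.012))
F=[]
for r in range(60,330,5):
    u0=int(357-27*r/340); row=gr[r,u0-14:u0+15]; 
    d=np.diff(row); k=d.argmax(); F.append((u0-14+k+.5,r))
print("facing",line(F,0.026), F[::15])
FF=[tuple(f) for f in F]
for r in (100,200,300): print(gr[r,325:385].tolist())
f=[]
for i in range(5): f.append(bot.current_contact_force()); bot.hold(.05)
print(np.round(f,2), bot.current_clock())
v=cv2.resize(c["pixels"][150:345,180:390],None,fx=3,fy=3,interpolation=cv2.INTER_CUBIC); cv2.imwrite("pics/crop.png",v)
E
```

```text
blank ((529.3526000976562, -70.02139282226562), (79.69256591796875, 121.97692108154297), 1.300045132637024)
line (array([ 0.99930793, -0.03719833,  0.5613306 ,  0.1310667 ], dtype=float32), array([0.45317883, 0.13511508]), array([0.61916945, 0.12893715]))
facing (array([ 0.03774409,  0.9992874 ,  0.6268339 , -0.0064575 ], dtype=float32), array([0.6314632 , 0.11681516]), array([ 0.62172012, -0.14659627])) [(np.float64(349.5), 60), (np.float64(343.5), 135), (np.float64(337.5), 210), (np.float64(331.5), 285)]
[80, 80, 80, 85, 81, 84, 84, 83, 83, 84, 84, 84, 84, 84, 79, 81, 84, 84, 82, 91, 81, 94, 231, 225, 226, 225, 226, 241, 87, 85, 88, 86, 83, 27, 15, 19, 49, 65, 60, 62, 65, 62, 64, 64, 62, 64, 65, 64, 67, 64, 63, 68, 58, 64, 63, 61, 62, 63, 101, 80]
[84, 83, 86, 83, 85, 84, 82, 85, 80, 86, 82, 86, 81, 64, 230, 222, 221, 224, 230, 203, 79, 86, 86, 86, 41, 21, 18, 48, 68, 61, 68, 59, 66, 68, 64, 64, 64, 64, 61, 63, 67, 67, 58, 67, 67, 61, 61, 68, 85, 87, 88, 83, 78, 118, 159, 156, 157, 158, 159, 159]
[85, 81, 82, 82, 82, 59, 237, 225, 222, 223, 229, 113, 80, 82, 80, 84, 17, 17, 45, 67, 62, 67, 67, 65, 67, 62, 64, 64, 61, 65, 64, 65, 66, 63, 63, 64, 61, 91, 82, 86, 84, 81, 113, 156, 157, 157, 158, 160, 158, 157, 159, 157, 161, 158, 160, 165, 54, 15, 20, 24]
[[ 0.1  -0.01 -0.17]
 [ 0.49  0.98 -0.4 ]
 [ 0.7  -0.01 -0.12]
 [ 0.75  0.59 -0.69]
 [ 0.   -0.55  0.35]] 0.45
```

View pics/crop.png

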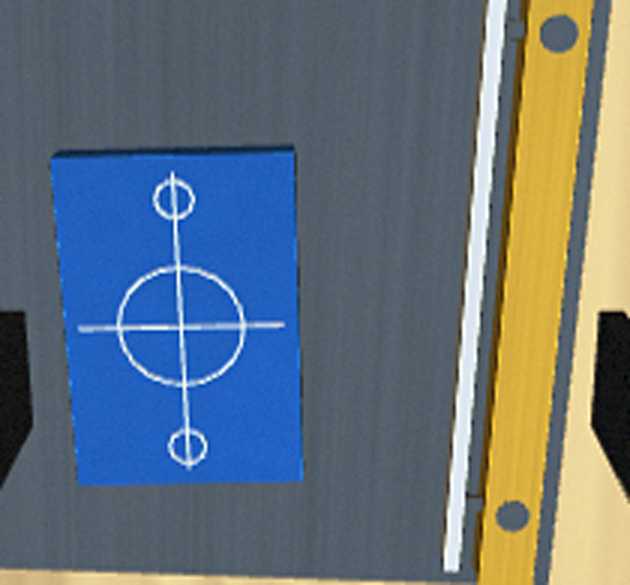

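Fence yaw is about -0.0375 rad, and the facing and line agree on it. The blank's yaw is about +0.023 rad, measured size 80 x 120, with 55 mm to the facing and 142 mm to the line. I'll push with two open fingers aligned to the fence.

```bash
cat >> h.py <<'E'
TH=-0.0375
U=np.array([np.cos(TH),np.sin(TH),0]); V=np.array([-np.sin(TH),np.cos(TH),0])
def P(u,v,z): return u*U+v*V+np.array([0,0,z])
def uv(): p=np.array(bot.current_ee_pos()); return p@U,p@V,p[2]
def F(n=6,dt=.02):
    f=[]
    for _ in range(n): f.append(bot.current_contact_force()); bot.hold(dt)
    f=np.mean(f,0); return np.array([f@U,f@V,f[2]])
E
python3 - <<'E'
from h import *
v0=-.0506
R=rot(TH+np.pi/2)
bot.set_gripper(0.5)
bot.goto(P(.462,v0,.09),R)
bot.line_to(P(.462,v0,.0155))
t=F(15); print("tare",t,uv(),bot.current_clock())
np.save("tare.npy",t)
for u in np.arange(.468,.532,.004):
    bot.line_to(P(u,v0,.0155),max_speed=.05); f=F(4)-t; print(round(u,4),round(uv()[0],5),np.round(f,2))
print(bot.current_clock())
c=bot.read_camera("wrist"); cv2.imwrite("pics/w1.png",c["pixels"]); print(blank(c)[0])
E
```

```text
tare [ 2.49592067e-01 -1.53135095e-01  5.42498682e-05] (np.float64(0.46287173680964244), np.float64(-0.050901517709082), np.float64(0.016488753074026787)) 3.6833
0.468 0.46814 [-0.6   0.22 -0.25]
0.472 0.47202 [-0.27  0.46  0.28]
0.476 0.47606 [-0.04  0.41  0.12]
0.48 0.48005 [-0.08  0.32 -0.05]
0.484 0.48407 [-0.12  0.29  0.46]
0.488 0.48805 [ 0.04  0.32 -0.52]
0.492 0.49205 [ 0.09  0.05 -0.37]
0.496 0.49604 [-0.1  -0.07 -0.1 ]
0.5 0.50007 [0.15 0.36 0.32]
0.504 0.50406 [-0.54  0.21  0.14]
0.508 0.50802 [-0.08  0.01  0.49]
0.512 0.51206 [-0.4   0.42 -0.32]
0.516 0.51604 [-0.28  0.38  0.28]
0.52 0.52006 [ 0.07  0.62 -0.02]
0.524 0.52405 [-0.3   0.37 -0.56]
0.528 0.5281 [-0.48 -0.12  0.23]
8.7667
((527.8344116210938, -71.019287109375), (81.52727508544922, 119.14985656738281), 1.323337435722351)
```

View pics/w1.png

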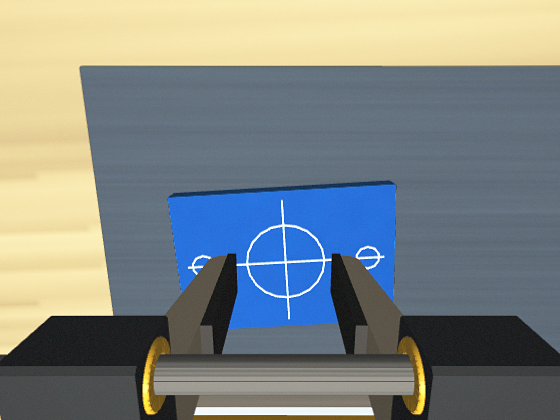

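The wrist view shows the fingertips near (235,255) and (335,255), over a blank that hasn't moved. No force was felt either, so the tip height doesn't fit the model. I'll check the state and the side camera.

Run:
```python
from h import *
print(uv(),bot.current_ee_pos(),bot.current_tool_rot(),bot.current_joints(),bot.current_opening(),F()-np.load("tare.npy"),bot.current_clock())
def proj(c,X):
    K=np.array([[c["fx"],0,c["cx"]],[0,c["fy"],c["cy"]],[0,0,1]])
    return cv2.projectPoints(np.float64([X]),cv2.Rodrigues(np.array(c["R"]))[0],np.float64(c["t"]),K,np.array([c["k1"],0,0,0]))[0].ravel()
out=[]
for n in("side","scene"):
    c=bot.read_camera(n); q=proj(c,np.array(bot.current_ee_pos())); print(n,q,blank(c)[0])
    x,y=q.astype(int); out.append(cv2.resize(c["pixels"][max(y-75,0):y+75,max(x-75,0):x+75],(400,400),interpolation=cv2.INTER_CUBIC))
cv2.imwrite("pics/s2.png",np.hstack(out))
```

```text
(np.float64(0.5279720846682913), np.float64(-0.05061211141214228), np.float64(0.015477141270604705)) [ 0.52570339 -0.07037084  0.01547714] [-5.88756141e-02 -3.14094305e+00 -5.02208114e-06] [-3.61078949e-01  2.42142256e-01  1.85702214e+00 -3.45440271e-05
  1.04252150e+00 -1.89437312e+00] 0.49613995382194165 [-0.41243634 -0.09451705 -0.01528497] 8.9167
side [295.49118735 236.01043049] ((674.2372436523438, 744.3074951171875), (366.2039489746094, 148.96527099609375), 71.31055450439453)
scene [236.03596523 224.88637276] ((809.0847778320312, 468.769775390625), (239.15452575683594, 182.65460205078125), 5.708004951477051)
```

View pics/s2.png

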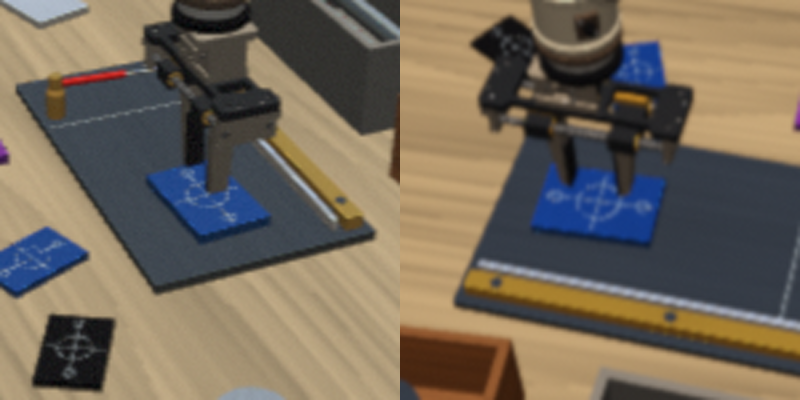

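The side and scene views both put the fingertips about 19 mm higher than the reported TCP, hovering over the blank. I'll go back to clear plate and find its top by a guarded touch.

Run:
```python
from h import *
v0=-.0506; t=np.load("tare.npy")
bot.line_to(P(.455,v0,.0155),max_speed=.1)
z=.0155
bot.hold(.1); t=F(10); np.save("tare.npy",t)
while z>-.014:
    z-=.001; bot.line_to(P(.455,v0,z),max_speed=.03); f=(F(3)-t)
    if abs(f[2])>2 : 
        f=F(6)-t; 
        if abs(f[2])>2: break
print(z,uv(),f,bot.current_clock())
```

```text
-0.014500000000000013 (np.float64(0.45496072897120166), np.float64(-0.050601285648493546), np.float64(-0.014533646062888997)) [0.1905293  0.32643071 0.29457466] 19.1667
```

Run:
```python
from h import *
out=[]
for n,(x,y) in(("side",(285,225)),("scene",(236,205))):
    c=bot.read_camera(n)
    out.append(cv2.resize(c["pixels"][y-60:y+60,x-40:x+40],(400,600),interpolation=cv2.INTER_CUBIC))
cv2.imwrite("pics/s3.png",np.hstack(out))
```

```text
(no output)
```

View pics/s3.png

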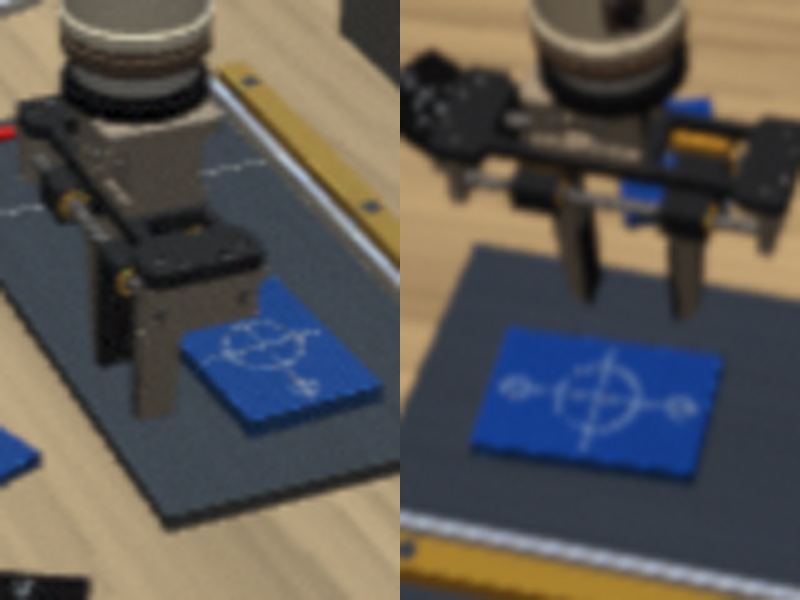

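Run:
```python
from h import *
a=bot.read_camera("side");b=bot.read_camera("scene")
def und(c,p):
    K=np.array([[c["fx"],0,c["cx"]],[0,c["fy"],c["cy"]],[0,0,1]])
    return cv2.undistortPoints(np.float64([[p]]),K,np.array([c["k1"],0,0,0])).reshape(2,1)
Pm=lambda c:np.c_[np.array(c["R"]),np.array(c["t"])]
for p,q in(((276,247),(233.6,204)),((267,237),(253,207.4))):
    X=cv2.triangulatePoints(Pm(a),Pm(b),und(a,p),und(b,q)).ravel();X=X[:3]/X[3];print(X,X@U,X@V)
print(bot.current_ee_pos())
```

```text
[ 0.45548135 -0.09558974  0.01533394] 0.45874490225046205 -0.07844598581085843
[ 0.45491626 -0.04005405  0.01287443] 0.4560981112039567 -0.022970530103396915
[ 0.45279783 -0.06762861 -0.01448275]
```

Triangulation puts the tips at z ≈ 0.014, with x and y as expected. The fingers are therefore about 28 mm shorter than the reported TCP, and the present height suits pushing. Next I'll slide the blank and bed it.

```bash
cat >> h.py <<'E'
ZP=-.0135
def lean(u,v,t,drag,extra=8,step=.0003,umax=.545,secs=1.0):
    """step toward fence until push = drag+extra, hold, report"""
    tgt=drag+extra; last=None
    while u<umax:
        u+=step; bot.line_to(P(u,v,ZP),max_speed=.02); p=-(F(4,.01)-t)[0]
        print(round(u,5),round(p,2),end='; ')
        if p>tgt-1.2: break
        if p>drag+2 and last is not None and p-last>.5: step=float(np.clip((tgt-p)/((p-last)/step)*.8,.00003,.0003))
        last=p
    n=int(secs/.2); print("\nhold",[round(-(F(10)-t)[0],2) for _ in range(n)],"u",u,uv(),bot.current_clock()); return u
E
python3 - <<'E'
from h import *
v0=-.0506
bot.line_to(P(.462,v0,ZP)); bot.hold(.1); t=F(12); np.save("tare.npy",t)
bot.line_to(P(.505,v0,ZP),max_speed=.05); D=[]
for u in (.512,.519,.526,.531):
    bot.line_to(P(u,v0,ZP),max_speed=.03); D.append(-(F(5,.01)-t)); print(u,np.round(D[-1],2),round(uv()[0],5))
drag=np.mean(D,0)[0]; print(drag,bot.current_clock())
np.save("drag.npy",drag)
if .5<drag<6: lean(.531,v0,t,drag)
E
```

```text
0.512 [ 0.8  -0.5   0.23] 0.51258
0.519 [ 0.61 -0.32  0.46] 0.5196
0.526 [0.42 0.21 0.8 ] 0.52661
0.531 [ 1.47 -0.24  0.65] 0.53143
0.8248645752899202 22.5583
0.5313 1.45; 0.5316 2.4; 0.5319 4.61; 0.5322 4.04; 0.5325 3.76; 0.5328 3.56; 0.5331 3.35; 0.5334 3.37; 0.5337 3.37; 0.534 3.45; 0.5343 3.38; 0.5346 3.02; 0.5349 2.6; 0.5352 3.13; 0.5355 2.62; 0.5358 3.03; 0.5361 2.91; 0.5364 3.04; 0.5367 3.05; 0.537 2.77; 0.5373 3.24; 0.5376 5.29; 0.5379 6.26; 0.5382 7.31; 0.5385 8.48; 
hold [np.float64(8.2), np.float64(8.29), np.float64(8.13), np.float64(8.35), np.float64(8.12)] u 0.5384999999999992 (np.float64(0.5373127998519445), np.float64(-0.05058216379999979), np.float64(-0.01359334989539114)) 30.475
```

The blank slides at about 3 N, and the facing is met at TCP u = 0.5374 with a stiffness of about 3.5 N/mm. The first drag estimate was low, so I'll lean a little further to the proper level. Then I'll let off and push left from the right edge with two fingers, stopping short of the line.

Run:
```python
from h import *
v0=-.0506; t=np.load("tare.npy"); 
lean(.5388,v0,t,3.1,extra=8.4,step=.0003,umax=.5402,secs=.8)
bot.line_to(P(.520,v0,ZP),max_speed=.1)
bot.line_to(P(.520,v0,ZP+.05),max_speed=.2)
R=rot(TH); uc=.583
bot.set_gripper(.33)
bot.goto(P(uc,-.136,ZP+.05),R)
c=bot.read_camera("wrist"); r,w=blank(c); print(r, np.array([*r[0],0])@U, np.array([*r[0],0])@V,"vmin",np.percentile(w@V[:2],[1,99]),"u",np.percentile(w@U[:2],[1,99]))
bot.line_to(P(uc,-.136,ZP),max_speed=.15); bot.hold(.05); t=F(10); np.save("tare2.npy",t)
print(uv(),bot.current_clock())
bot.line_to(P(uc,-.020,ZP),max_speed=.06)
print(-(F(5)-t),uv()); 
c=bot.read_camera("wrist"); cv2.imwrite("pics/w4.png",c["pixels"]); r,w=blank(c); print(r,"v",np.percentile(w@V[:2],[1,99]))
print(bot.current_clock())
```

```text
0.5391 9.79; 0.5394 10.68; 
hold [np.float64(10.86), np.float64(10.66), np.float64(10.63), np.float64(10.67)] u 0.5393999999999999 (np.float64(0.5373047347604178), np.float64(-0.05051593059391236), np.float64(-0.013735612459266189)) 31.7083
((583.914794921875, -82.00924682617188), (105.01493835449219, 79.45862579345703), 87.91183471679688) 586.5789039648008 -60.05991772475498 vmin [-0.11260119 -0.0075266 ] u [0.54691429 0.62628724]
(np.float64(0.5840762957843094), np.float64(-0.1364714999752234), np.float64(-0.01212311082556003)) 34.9417
[0.57225323 2.03089653 0.50519359] (np.float64(0.5829935922161276), np.float64(-0.02008337010060873), np.float64(-0.01350681385961916))
((587.8154907226562, 20.360084533691406), (106.83370971679688, 79.3750228881836), 87.87354278564453) v [-0.01104532  0.09579866]
37.1583
```

View pics/w4.png

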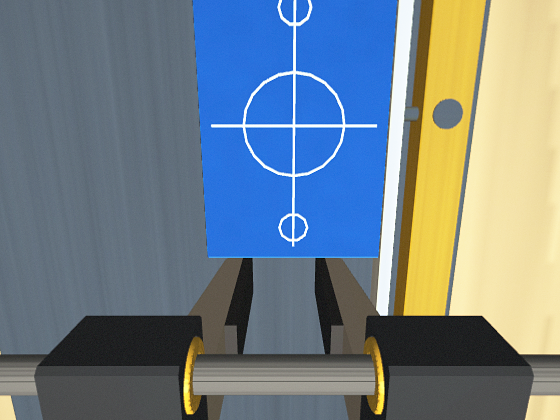

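The blank's right edge is on the fingers at row 257, and its long edge lies along the facing. Its left edge is outside the top of the picture. I'll push to about 5 mm short, back off, rise and measure the gap.

```bash
cat >> h.py <<'E'
def gap(c):
    m=cv2.inRange(cv2.cvtColor(c["pixels"],cv2.COLOR_BGR2HSV),(100,150,60),(118,255,255))
    gr=c["pixels"].min(2).astype(float); ga=c["pixels"][:,:,0].astype(float)
    cs=cv2.findContours(blue(c),cv2.RETR_EXTERNAL,cv2.CHAIN_APPROX_NONE)[0]
    k=max(cs,key=cv2.contourArea).reshape(-1,2)
    l,r=k[:,0].min(),k[:,0].max(); cols=range(l+12,r-11,3); E=[];L=[]
    top=k[:,1].min()
    for u in cols:
        # top-face edge: strongest rise of blue channel near the top of the blank
        col=ga[max(top-12,0):top+25,u]; E.append((u,max(top-12,0)+np.diff(col).argmax()+.5))
    for u in range(l-60,l-5,3): # line left of blank (robot side of plate)
        col=gr[max(top-60,0):top+20,u]; b=np.clip(col-np.median(col)-25,0,None)
        if b.max()>40: L.append((u,max(top-60,0)+(b*np.arange(len(b))).sum()/b.sum()))
    e=world(c,E,.024)[:,:2]@V[:2]; lw=world(c,L,.012)[:,:2]@V[:2]
    return np.median(e),e.std(),np.median(lw),lw.std(),len(L),np.percentile(blank(c)[1]@V[:2],[1,99])
E
python3 - <<'E'
from h import *
uc=.583
bot.line_to(P(uc,.0166,ZP),max_speed=.05); bot.hold(.1); print(uv())
bot.line_to(P(uc,.006,ZP),max_speed=.1)
bot.line_to(P(uc,.006,ZP+.15),max_speed=.25); bot.hold(.15)
c=bot.read_camera("wrist"); cv2.imwrite("pics/w5.png",c["pixels"])
print(bot.current_clock())
try: print(gap(c))
except Exception as e: print(e)
E
```

```text
(np.float64(0.5828500939663724), np.float64(0.01681719751111525), np.float64(-0.013612417376414054))
39.35
(np.float64(0.15050209086617988), np.float64(1.2275010111852984e-05), np.float64(0.1521131712588077), np.float64(5.768271497912825e-06), 19, array([0.02644169, 0.14548197]))
```

View pics/w5.png

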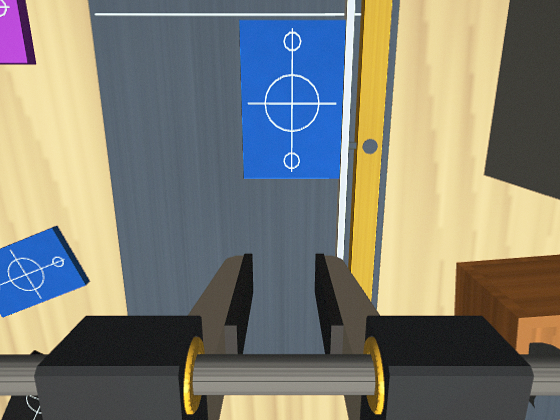

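The picture shows the line at row ~14 and the blank's left edge at row ~19.5. My edge finder caught the line instead of the blank. The blank's contour gives a gap of about 6 mm, so I'll refine it sub-pixel on the colour difference and then push slowly.

```bash
cat >> h.py <<'E'
def gap2(c):
    g=c["pixels"].astype(float); d=g[:,:,0]-g[:,:,2]
    k=max(cv2.findContours(blue(c),cv2.RETR_EXTERNAL,cv2.CHAIN_APPROX_NONE)[0],key=cv2.contourArea).reshape(-1,2)
    cand=k[k[:,1]<k[:,1].min()+6]; E=[]
    for u in range(cand[:,0].min()+10,cand[:,0].max()-9,2):
        r0=k[k[:,0]==u][:,1].min(); s=d[max(r0-5,0):r0+5,u]; hi=np.median(d[r0+2:r0+6,u]); lo=s[0]
        if hi-lo<40: continue
        i=np.where(s<(hi+lo)/2)[0].max(); 
        if i+1<len(s): E.append((u,max(r0-5,0)+i+((hi+lo)/2-s[i])/(s[i+1]-s[i])))
    G=gap(c); e=world(c,E,.024)[:,:2]; s=np.polyfit(e@U[:2],e@V[:2],1)
    return "edge",np.median(e@V[:2]),"line",G[2],"gap",G[2]-np.median(e@V[:2]),"slope",s[0],len(E),G[5]
E
python3 - <<'E'
from h import *
uc=.583
c=bot.read_camera("wrist"); g=gap2(c); print(g); gp=g[5]
assert .004<gp<.008
bot.line_to(P(uc,.006,ZP+.01),max_speed=.25); bot.line_to(P(uc,.006,ZP),max_speed=.05)
bot.line_to(P(uc,.0160,ZP),max_speed=.05); 
v=.0166+gp-.0004
bot.line_to(P(uc,v,ZP),max_speed=.015); bot.hold(.1); print(v,uv())
bot.line_to(P(uc,.006,ZP),max_speed=.1)
bot.line_to(P(uc,.006,ZP+.15),max_speed=.25); bot.hold(.15)
c=bot.read_camera("wrist"); cv2.imwrite("pics/w6.png",c["pixels"])
print(bot.current_clock())
print(gap2(c))
cv2.imwrite("pics/w6c.png",cv2.resize(c["pixels"][:60,200:400],(800,240),interpolation=cv2.INTER_CUBIC))
E
```

```text
('edge', np.float64(0.1457925374772051), 'line', np.float64(0.15210036010027994), 'gap', np.float64(0.0063078226230748324), 'slope', np.float64(-0.00019219150932486164), 43, array([0.02632487, 0.14547139]))
0.02250782262307483 (np.float64(0.5830871830755775), np.float64(0.022387175399723725), np.float64(-0.013453170578732257))
42.7583
('edge', np.float64(0.15044326489287155), 'line', np.float64(0.15216530335544973), 'gap', np.float64(0.0017220384625781793), 'slope', np.float64(-0.0011880149702851639), 44, array([0.03152042, 0.15023365]))
```

View pics/w6c.png

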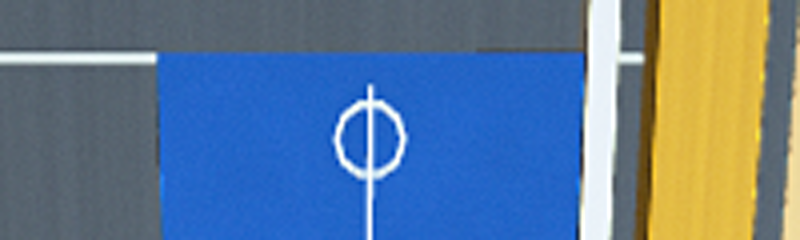

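The blank's left edge now covers the line in perspective. Corrected for the 12 mm height, it is about 1.4 mm short, and a last 1.2 mm nudge will centre it. I'll check the gap, then lean from the near side again.

Run:
```python
from h import *
uc=.583
bot.line_to(P(uc,.006,ZP+.01),max_speed=.25); bot.line_to(P(uc,.006,ZP),max_speed=.05)
bot.line_to(P(uc,.0218,ZP),max_speed=.05)
bot.line_to(P(uc,.0237,ZP),max_speed=.01); bot.hold(.1); print(uv())
bot.line_to(P(uc,.006,ZP),max_speed=.1)
bot.line_to(P(uc,.006,ZP+.15),max_speed=.25); bot.hold(.15)
c=bot.read_camera("wrist"); cv2.imwrite("pics/w7.png",c["pixels"]); g=gap2(c); print(g,bot.current_clock())
if abs(g[5])<.0015:
    vc=.092
    bot.set_gripper(.5)
    bot.goto(P(.515,vc,ZP+.07),rot(TH+np.pi/2))
    bot.line_to(P(.515,vc,ZP),max_speed=.15); bot.hold(.1); t=F(12); print(t,bot.current_clock())
    bot.line_to(P(.5365,vc,ZP),max_speed=.04)
    lean(.5365,vc,t,3.1,extra=8.4,umax=.5405,secs=1.0)
    bot.line_to(P(.515,vc,ZP),max_speed=.1)
    bot.line_to(P(.515,vc,ZP+.08),max_speed=.2)
    bot.goto(P(uc,.006,ZP+.15),rot(TH)); bot.hold(.15)
    c=bot.read_camera("wrist"); cv2.imwrite("pics/w8.png",c["pixels"]); print(gap2(c),blank(c)[0],bot.current_clock())
```

```text
(np.float64(0.5830176863788209), np.float64(0.023379868404081555), np.float64(-0.013511253197503695))
('edge', np.float64(0.1514081568469193), 'line', np.float64(0.1521648796884127), 'gap', np.float64(0.0007567228414933902), 'slope', np.float64(-0.0004548239611636852), 44, array([0.03235361, 0.15090171])) 46.0
[-0.00873941  0.17089949  0.29573825] 48.625
0.5368 0.23; 0.5371 0.27; 0.5374 0.78; 0.5377 2.57; 0.538 4.15; 0.5383 5.61; 0.5386 6.65; 0.5389 7.14; 0.5392 7.63; 0.5395 8.46; 0.5398 9.34; 0.5401 9.71; 0.5404 10.91; 
hold [np.float64(10.61), np.float64(10.68), np.float64(10.65), np.float64(10.64), np.float64(10.8)] u 0.5403999999999995 (np.float64(0.5372232937079272), np.float64(0.09212347142577293), np.float64(-0.01435774155270337)) 53.8333
('edge', np.float64(0.1514103905491834), 'line', np.float64(0.15214206279624348), 'gap', np.float64(0.0007316722470600834), 'slope', np.float64(-7.342792515581807e-05), 43, array([0.03191684, 0.15123489])) ((589.6411743164062, 69.51505279541016), (119.34384155273438, 79.51724243164062), 87.83906555175781) 56.2667
```

```bash
python3 -c "
from h import *
print(bot.job_done())"
```

```text
the job is handed in; nothing more can be done
None
```

I handed the job in at about 56 s. The blank was bedded on the facing twice for a second each, about 7.5 N over the sliding drag (you asked for about 9). It sits square at the line, with its left edge about 0.7 mm short by the last picture, and the robot is clear. The verdict itself was not shown.

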